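Lock the block mixer and clip its cover down

ROBOT

A 7-joint arm with a two-finger parallel gripper is mounted at the origin on the work surface. World frame = base frame: x ahead of the robot, y to its left, z up, the work surface at z = 0. Lengths are in m, angles in rad, forces in N, time in s.
With the tool pointing down it reaches from about 0.4 to 0.75 m from the base axis. Payload 19.5 kg.
Tool frame: the origin (TCP) lies at the very end of the fingers, on their centre line; the grasp point (between the pads) lies manip.grip_depth behind it (manip.grip_depth is the distance from the TCP to the grasp point, in m); z points along the fingers, y is the direction in which the jaws open and shut (so a half turn about z gives the same grasp; the last joint's range is limited). The gripper opens to 85 mm and grips with 20 to 120 N. Pads are 22 mm wide; open, the fingers measure 114 mm over their backs; the gripper's body (76 mm by 85 mm) begins 54 mm behind the grasp point. The pads swing forward as they close: fully open they stand 13 mm farther back than shut.
Start: joints at [-1.194, 0.707, -0.028, 1.485, 0.022, 0.951, -0.075], TCP at [0.234, 0.525, 0.231] pointing down, gripper open.
Joint ranges: [-2.71, 2.71], [-0.32, 2.16], [-1.57, 1.52], [0, 2.45], [-1.46, 4.6], [0, 2.02], [-2.83, 2.83]. Speed limits (rad/s): [1.89, 1.89, 2.57, 2.57, 3.01, 3.01, 3.01].

INTERFACE

Orientations are given as a unit quaternion [w, x, y, z].
In Python, from plant import manip gives the robot as it stands.
- The arm moves only by the tool arm_command, never from a script. Its argument "commands" is a list of rows, each an object with "grip": the closure, from 0 (fully open) to 1 (shut); "travel": the shift along the tool's x, y, z in cm, a list of three; "rotation": the turn, a rotation vector about the tool's x, y, z in rad, a list of three. In form: [{"grip": grip, "travel": [dx, dy, dz], "rotation": [wx, wy, wz]}, ...]. A call has 1 to 20 rows; each row shifts and turns the commanded pose from where the row before left it, along the tool's axes as they then stand; what a row does not reach is not made up. A row lasts 1/8 s, in which the tool goes at most 62.5 mm and 10.7 degrees, less where a joint would pass 70% of its speed; a pose out of reach is approached as far as the arm can. A call with a gripper value outside its range is refused whole. The fingers move at their own pace and stop on an object; "squeeze" is the grip in N (left out, the last holds). Time passes only in rows, so rows that do not move let the fingers close. It gives the time, the measured TCP pose, the force and the opening at its end, in the units of the state.
- manip.get_obs(): the state, without advancing time (a new reading comes with each control period).
- manip.camera(name): name is "scene" or "side" or "wrist"; returns the picture (384x512x3 uint8, blue, green, red); there is no depth.
- manip.camera_params(name): a dict with "K" (3x3 intrinsics, pixels), "rvec" (rotation vector, rad) and "tvec" (3), from world to camera coordinates, as OpenCV has them. Camera axes: x right, y down, z forward; pixel columns grow to the right and rows downward; lengths in m; the calibration is good to about 2 mm. A picture is of the moment at which its call begins: read the wrist's pose just before it. camera_params takes no time and is no camera call; for the wrist camera it gives the pose at the moment of the call.
- manip.sign_off(): hands the job in, once; it reports no verdict.
The state is a dict: "time": time; "joint_pos": joint angles; "qvel": joint speeds; "tau": joint torques, N m; "ee_pos": TCP position; "orientation": TCP orientation; "wrist_force": force on the tool from outside, world axes, zero at the start; "ft_torque": the same for the moment, N m; "width": opening from 0.0 (shut) to 1.0 (fully open).
Only numpy, scipy, OpenCV 4.12 (cv2) and the standard library are available. Lean on these libraries where they do the work, as an engineer would, in place of code of your own. Each camera call takes 0.05 s, during which the arm holds its last target.

TASK

Throw the block mixer's clamp lever into the notch marked green, then set the light-blue cover squarely over the tube block and press it down until both orange catches snap over its rim. Do not let go then: keep pressing the cover firmly down on its gasket, and finish while still pressing, with the lever still in the green notch and the other things on the bench left where they are.

Things in the scene. Friction and masses are not known exactly. Their poses are not given: they have to be found in the camera images.
- dock: Block mixer, fixed to the bench: white housing with a flat deck 75 mm above the bench. Origin at bench level under the centre of the nest; z up. In its axes the housing spans x -95..95, y -85..130 mm. On the deck an dark metal tube block 90 (x) x 54 (y) mm, 30 mm high with its tubes; clamp lever at the +y side.
- nest (a point): Centre of the nest, at deck height, dock axes. Around it: gasket frame, eight steel guide posts 32 mm high (2 mm play to the cover; their tapered tips catch about 3 mm more) and, on the +y and -y sides, two orange sprung catches 40 mm long, 25 mm high above the deck, ramps facing inwards.
- lever (a joint): Clamp lever angle q (rad). Four sprung notches at 0, 0.35, 0.70, 1.05; the third, 0.70, is marked GREEN, the others white, on the dark quadrant plate beside it. Growing q swings the knob towards the dock's +x. Starts in the first or second notch; let go, it springs into the nearest notch (within 0.03). Passing a hump takes 2 to 8 N at the knob.
- lever_hinge (a point): Lever's hinge, at dock (0, 100, 75) mm, axis along the dock's y. Knob centre 80 mm from it, at dock (80*sin(q-0.525), 100, 75+80*cos(q-0.525)) mm. The quadrant plate stands 15 to 23 mm to its +y side and reaches 47 mm from the hinge.
- lever_knob (a point): Centre of the lever's black ball knob, 24 mm in diameter, on an 8 mm steel rod.
- cover: Loose light-blue snap cover, hollow, open below, 0.11 to 0.18 kg: rim flange 120 (x) x 90 (y) x 4 mm (undercut 2 mm below its edge), hood 112 x 78 mm, 40 mm high, white handle bar on top 60 (x) x 24 (y) mm, from 40 to 66 mm above the underside, to be gripped across its 24 mm. Origin at the centre of its underside; stands upright. Fits with its x along the dock's x, either way round.
- cover_handle (a point): Centre of the top of the cover's white handle, 66 mm above its underside. In the nest the underside first meets the catch ramps 19 mm above the deck; pushing on takes a force rising to about 8 to 15 N, until at about 8 mm the catches snap over the flange and the force drops; the cover then rests on the gasket, underside 5 to 6 mm up.
- gasket: Springy black rubber frame in the nest, outside 120 x 90 mm, top 6 mm above the deck when free; origin at deck height in the nest's centre. Under the cover it gives about 0.4 mm per N, at most 3 mm (7.5 N), then is solid.
- catch_left (a joint): Outward travel (m) of the orange catch on the dock's +y side: 0 at rest, about 0.004 at the snap point, back under 0.001 when snapped over the flange.
- catch_right (a joint): The same for the catch on the dock's -y side.
- tip_box_blue: Bystander, to be left where it is: blue-topped tip box, 118 x 82 x 57 mm. Origin at the centre of its underside.
- tip_box_red: Bystander, to be left where it is: red-topped tip box, 118 x 82 x 57 mm. Origin at the centre of its underside.
- reagent_bottle: Bystander, to be left where it is: amber bottle with blue cap, 44 mm across, 85 mm tall. Origin at the centre of its underside.
- beaker: Bystander, to be left where it is: clear beaker, 72 mm across, 85 mm tall. Origin at the centre of its underside.
- sample_pot: Bystander, to be left where it is: small white pot with red lid, 50 mm across, 45 mm tall. Origin at the centre of its underside.
- torch: Bystander, to be left where it is: black and orange pocket torch lying down, 95 mm long, 30 mm high. Origin at the centre of its underside.
- wash_bottle: Bystander, to be left where it is: white bottle, 60 mm across, 120 mm tall. Origin at the centre of its underside.
Mind the look-alikes: they are no part of the job. What is shaped like the cover but yellow is not meant.

How it is judged:
By the outcome, as a careful person would: the job done as asked, in the order asked, and still so for the second after the job is handed in, while the arm keeps its last pose, push and grip.
It also fails if it takes over 61 s, if anything falls off the work surface, if the arm or the gripper's body presses on something with over 40 N, if the wrist force passes 120 N, or if a joint passes its speed limit or range.

## Working session

There is one attempt and no reset: what is moved stays moved. The work goes in short steps, Python scripts to look and compute and a tool call to move; the robot and the scene stay as the last step left them, time stands still between calls to the robot, and variables do not carry over. Pictures are saved under pics/ and viewed, and the job is handed in when it is done.

Besides the shell and the picture viewer there is one more tool, called after "Request:" as name(argument=value, ...), one argument or row to a line, values as JSON. arm_command: Moves the arm, as the interface text tells. Its arguments: {"type":"object","properties":{"commands":{"type":"array"},"squeeze":{"type":"number"}},"required":["commands"]}

```bash
mkdir -p pics; ls
python3 - <<'E'
from plant import manip
import cv2
o=manip.get_obs()
for k,v in o.items(): print(k,v)
print(manip.grip_depth)
for n in("scene","side","wrist"):
    print(n,manip.camera_params(n))
    cv2.imwrite(f"pics/{n}0.png",manip.camera(n))
E
```

```text
pics
time 0.0
joint_pos [-1.19370215  0.70711285 -0.02760996  1.48500426  0.02201469  0.95090719
 -0.07551316]
qvel [-6.38105866e-04 -6.79633627e-04 -6.37991712e-05 -1.61522971e-03
  5.57708612e-04 -4.91433013e-04  4.68192196e-04]
tau [-7.91435341e-04 -8.83221817e+01  1.23438500e+00 -2.36171901e+01
  1.68768922e-02  6.44814747e-03  3.46148829e-05]
ee_pos [0.23372663 0.52505719 0.23082064]
orientation [-9.09138644e-05  2.07874940e-01  9.78155249e-01 -5.56997925e-04]
wrist_force [-0.54040896 -0.21101336  0.57214386]
ft_torque [ 0.00835587 -0.02630438 -0.00130085]
width 1.0013248251168079
0.0187
scene {'K': array([[354.99744407,   0.        , 254.77501737],
       [  0.        , 354.99744407, 189.01600801],
       [  0.        ,   0.        ,   1.        ]]), 'rvec': array([ 0.95045114,  2.68488583, -0.75862881]), 'tvec': array([ 0.43009651, -0.17947591,  1.32997081])}
side {'K': array([[387.96626074,   0.        , 255.86720012],
       [  0.        , 387.96626074, 195.57878666],
       [  0.        ,   0.        ,   1.        ]]), 'rvec': array([ 2.31461095, -0.43024153,  0.15620518]), 'tvec': array([-0.48894749,  0.18232551,  1.09571652])}
wrist {'K': array([[265.65084687,   0.        , 250.81908125],
       [  0.        , 265.65084687, 189.92267153],
       [  0.        ,   0.        ,   1.        ]]), 'rvec': array([-2.43375316, -1.58209252, -0.21743935]), 'tvec': array([-0.57446896, -0.03691579,  0.37693625])}
```

View pics/scene0.png

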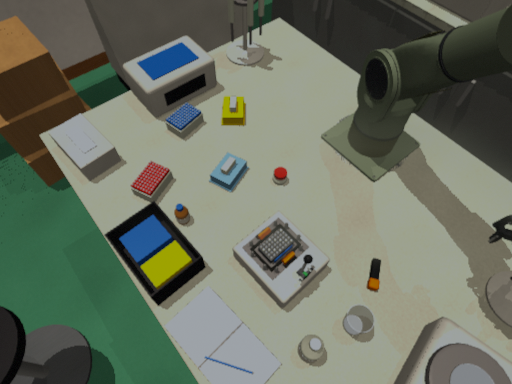

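View pics/side0.png

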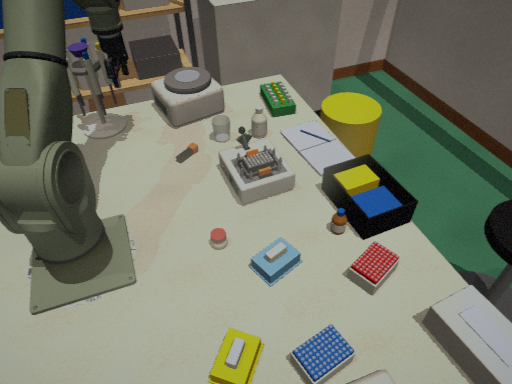

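View pics/wrist0.png

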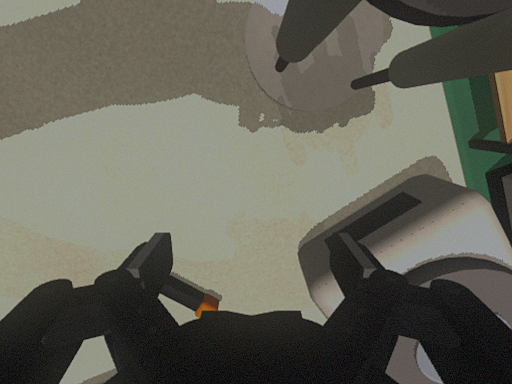

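The scene view shows the dock at about (280,258), its knob at (308,259) and the blue cover at (229,171). In the side view the cover is at (276,260) and the dock at (257,170). I'll zoom in on both.

```bash
cat > h.py <<'E'
import numpy as np, cv2
from plant import manip
def P(n):
    p=manip.camera_params(n); R=cv2.Rodrigues(p['rvec'])[0]; return p['K'],R,np.array(p['tvec']).ravel(),p
def back(n,uv,z):
    K,R,t,_=P(n); d=R.T@np.linalg.inv(K)@np.array([uv[0],uv[1],1.]); c=-R.T@t
    return c+d*(z-c[2])/d[2]
def proj(n,X,p=None):
    p=p or manip.camera_params(n)
    return cv2.projectPoints(np.array(X,float).reshape(-1,1,3),p['rvec'],np.array(p['tvec']),p['K'],None)[0].reshape(-1,2)
def crop(src,x0,y0,x1,y1,s,out):
    im=cv2.imread(src)[y0:y1,x0:x1]; im=cv2.resize(im,None,fx=s,fy=s,interpolation=cv2.INTER_CUBIC); cv2.imwrite(out,im)
E
python3 - <<'E'
from h import *
crop('pics/scene0.png',225,205,335,310,5,'pics/sc_dock.png')
crop('pics/side0.png',210,120,305,210,6,'pics/si_dock.png')
crop('pics/scene0.png',200,140,300,200,6,'pics/sc_cov.png')
crop('pics/side0.png',240,225,320,295,6,'pics/si_cov.png')
print(back('scene',(229,164),.066),back('side',(276,251),.066),back('scene',(280,258),.075),back('side',(257,165),.075))
for n in('scene','side'):
    K,R,t,_=P(n);print(-R.T@t)
E
```

```text
[ 0.50017741 -0.20458332  0.066     ] [ 0.49953551 -0.21528113  0.066     ] [0.5881624  0.15261529 0.075     ] [0.57392056 0.12215367 0.075     ]
[0.88136418 0.38233317 1.03103613]
[ 0.24226763 -0.78834184  0.89035412]
```

View pics/sc_dock.png

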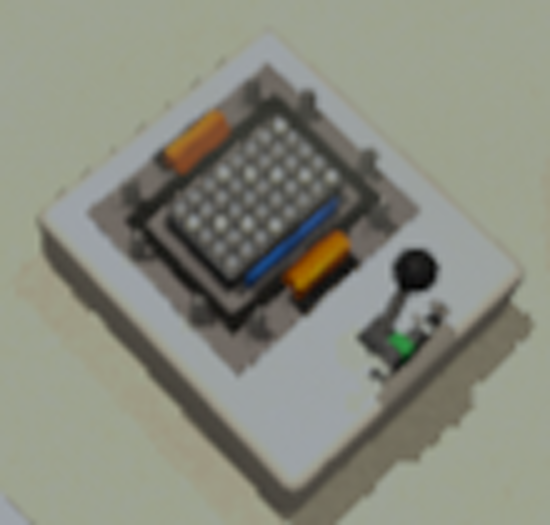

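View pics/si_dock.png

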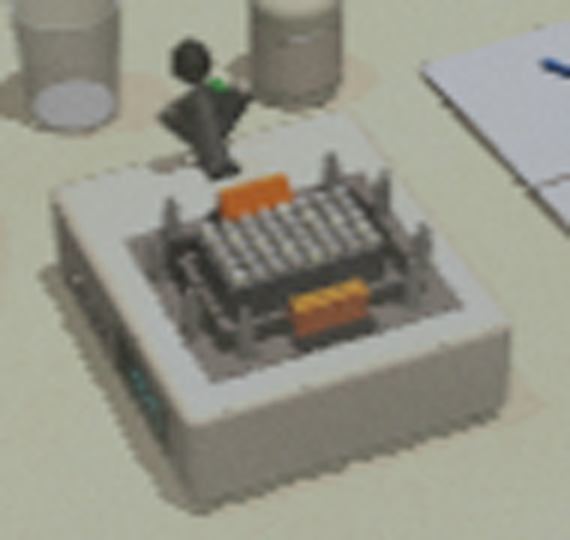

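View pics/sc_cov.png

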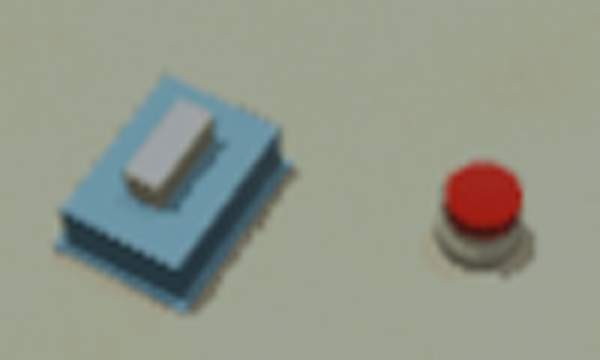

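View pics/si_cov.png

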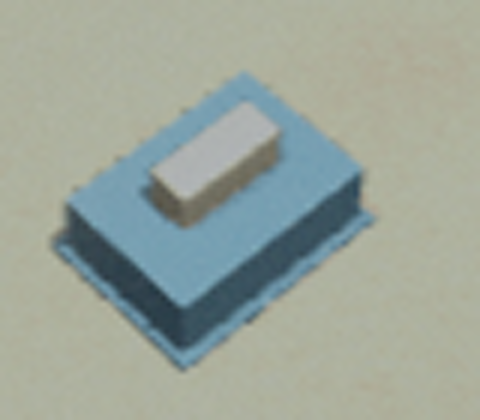

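```bash
cat > fit.py <<'E'
from h import *
from scipy.optimize import least_squares
ps={n:manip.camera_params(n) for n in('scene','side')}
def tf(d,X):
    x,y,a=d; c,s=np.cos(a),np.sin(a); X=np.array(X,float)
    return np.c_[x+c*X[:,0]-s*X[:,1],y+s*X[:,0]+c*X[:,1],X[:,2]]
def fit(obs,d0):
    def r(d): return np.concatenate([(proj(n,tf(d,X),ps[n])-U).ravel() for n,X,U in obs])
    s=least_squares(r,d0,loss='soft_l1'); return s.x,r(s.x).reshape(-1,2)
E
python3 - <<'E'
from fit import *
C=np.array([[-95,-85,75],[-95,130,75],[95,130,75],[95,-85,75]])/1e3
U1=np.array([(268,30),(520,272),(292,490),(40,222)])/5+(225,205)
U2=np.array([(205,420),(55,190),(340,112),(508,325)])/6+(210,120)
for o in ([('scene',C,U1)],[('side',C,U2)],[('scene',C,U1),('side',C,U2)]):
    d,r=fit(o,[.58,.14,0.7]);print(d,r.round(1).tolist())
H=np.array([[56,39,40],[56,-39,40],[-56,-39,40],[-56,39,40]])/1e3
F=np.array([[60,45,4],[60,-45,4],[-60,-45,4],[-60,45,4]])/1e3
T=np.array([[30,12,66],[30,-12,66],[-30,-12,66],[-30,12,66]])/1e3
# scene crop: long axis upper right -> lower left ; order around
Us=np.array([(165,72),(282,128),(178,268),(62,210)])/6+(200,140)
Ut=np.array([(182,97),(215,118),(158,182),(125,175)])/6+(200,140)
Vs=np.array([(245,72),(362,168),(183,305),(67,205)])/6+(240,225)
Vt=np.array([(250,100),(282,130),(185,200),(150,172)])/6+(240,225)
for nm,O in (('scene',[('scene',H,Us)]),('side',[('side',H,Vs)]),):
  for rev in(0,1):
    best=None
    for k in range(4):
      n,X,U=O[0]; U=np.roll(U[::-1] if rev else U,k,0)
      for a in(-1.5,-.7,0,.7,1.5):
        d,r=fit([(n,X,U)],[.5,-.21,a])
        if best is None or abs(r).sum()<best[0]: best=(abs(r).sum(),d,k,rev,r)
    print(nm,rev,best)
E
```

```text
[0.57979367 0.12255894 0.05409055] [[-0.3, -1.3], [2.4, 0.1], [0.2, 2.5], [-2.1, -0.8]]
[0.57838852 0.11377259 0.0737358 ] [[-1.4, 1.5], [-1.7, 0.2], [1.2, -1.5], [3.1, -0.9]]
[0.57873188 0.12002072 0.05711771] [[-0.7, -2.1], [2.0, -1.0], [0.1, 1.5], [-2.4, -1.5], [-2.6, -0.1], [-1.6, -1.3], [1.4, -2.5], [2.2, -1.7]]
scene 0 (np.float64(1.1672147566178523), array([ 0.50059864, -0.20771405,  0.36919468]), 2, 0, array([[ 0.13613149,  0.13647586],
       [-0.28014171, -0.01306249],
       [ 0.22310529,  0.07867604],
       [-0.0781298 , -0.22149209]]))
scene 1 (np.float64(70.02643436529235), array([ 0.50054335, -0.20763521,  0.30754315]), 1, 1, array([[  1.0564991 ,  32.86624291],
       [ -0.68007115,  -0.95824085],
       [ -0.71657127, -32.63033694],
       [  0.42650474,   0.69196741]]))
side 0 (np.float64(3.405394196481552), array([ 0.50111569, -0.21192432,  0.36910957]), 0, 0, array([[-0.22235803, -0.41752052],
       [ 0.4605509 ,  0.06190918],
       [ 0.19525464,  0.99347172],
       [-0.44886956, -0.60545965]]))
side 1 (np.float64(91.76790479529737), array([ 0.50083773, -0.21197104, -0.86468792]), 2, 1, array([[  0.45874029,   0.45171381],
       [  7.5170882 ,  37.98775605],
       [ -0.58494194,  -0.91506717],
       [ -6.26073661, -37.59186073]]))
```

```bash
cat >> h.py <<'E'
from scipy.spatial.transform import Rotation as Ro
def tool():
    o=manip.get_obs(); q=o['orientation']; return np.array(o['ee_pos']),Ro.from_quat([q[1],q[2],q[3],q[0]]).as_matrix(),o
def plan(pos,yaw_y):
    """travel (cm, tool axes now) to pos; then rotation vec (tool) so z is down and tool y at world angle yaw_y"""
    p,R,o=tool()
    y=np.array([np.cos(yaw_y),np.sin(yaw_y),0]); z=np.array([0,0,-1.]); x=np.cross(y,z)
    G=np.c_[x,y,z]
    rv=Ro.from_matrix(R.T@G).as_rotvec()
    print('t',round(o['time'],2),'p',p.round(4),'travel now-axes cm',(R.T@(pos-p)*100).round(2),'goal-axes cm',(G.T@(np.array(pos)-p)*100).round(2),'rot',rv.round(4),'F',o['wrist_force'].round(2),'w',round(o['width'],3))
E
python3 - <<'E'
from h import *
p,R,o=tool()
K,Rw,t,_=P('wrist'); c=-Rw.T@t
print('cam in tool',R.T@(c-p),'axes in tool',(R.T@Rw.T).round(3), 'tcp px',proj('wrist',[p, p-.0187*R[:,2]]))
plan([0.55,0.16,0.33],np.radians(93))
E
```

```text
cam in tool [ 6.71317844e-02 -1.02151950e-04 -1.41349252e-01] axes in tool [[ 0.001 -0.963 -0.271]
 [ 1.     0.001  0.   ]
 [ 0.    -0.271  0.963]] tcp px [[250.91152974 235.16589294]
 [250.92337939 251.03152919]]
t 0.15 p [0.2338 0.5251 0.2309] travel now-axes cm [-43.74 -20.5   -9.89] goal-axes cm [-29.67 -38.12  -9.91] rot [-8.000e-04 -2.000e-04 -4.712e-01] F [-0.05  0.09 -0.4 ] w 0.999
```

Run:
```python
from h import *
plan([0.56,0.20,0.32],np.radians(3.3))
```

```text
t 0.15 p [0.2338 0.5251 0.2309] travel now-axes cm [-43.03 -16.44  -8.89] goal-axes cm [-34.34  30.7   -8.91] rot [-8.0000e-04  5.0000e-04  1.0944e+00] F [-0.05  0.09 -0.4 ] w 0.999
```

Request:
arm_command(
  commands=[
    {"grip": 0,"travel": [-3,-1.2,-2],"rotation": [0,0,0]},
    {"grip": 0,"travel": [-4,-1.5,-2],"rotation": [0,0,0]},
    {"grip": 0,"travel": [-4,-1.5,-2],"rotation": [0,0,0]},
    {"grip": 0,"travel": [-4,-1.5,-2],"rotation": [0,0,0]},
    {"grip": 0,"travel": [-4,-1.5,-0.9],"rotation": [0,0,0]},
    {"grip": 0,"travel": [-4,-1.5,0],"rotation": [0,0,0]},
    {"grip": 0,"travel": [-4,-1.5,0],"rotation": [0,0,0]},
    {"grip": 0,"travel": [-4,-1.5,0],"rotation": [0,0,0]},
    {"grip": 0,"travel": [-4,-1.5,0],"rotation": [0,0,0]},
    {"grip": 0,"travel": [-4,-1.6,0],"rotation": [0,0,0]},
    {"grip": 0,"travel": [-4,-1.6,0],"rotation": [0,0,0]},
    {"grip": 0,"travel": [0,0,0],"rotation": [0,0,0.1563]},
    {"grip": 0,"travel": [0,0,0],"rotation": [0,0,0.1563]},
    {"grip": 0,"travel": [0,0,0],"rotation": [0,0,0.1563]},
    {"grip": 0,"travel": [0,0,0],"rotation": [0,0,0.1563]},
    {"grip": 0,"travel": [0,0,0],"rotation": [0,0,0.1563]},
    {"grip": 0,"travel": [0,0,0],"rotation": [0,0,0.1563]},
    {"grip": 0.4,"travel": [0,0,0],"rotation": [0,0,0.1563]},
    {"grip": 0.6,"travel": [0,0,0],"rotation": [0,0,0]},
    {"grip": 0.6,"travel": [0,0,0],"rotation": [0,0,0]},
  ],
)

```text
time: 2.65
ee_pos: [0.5599, 0.2006, 0.3202]
orientation: [-0.0, 0.685, 0.729, -0.0]
wrist_force: [-0.1, -0.1, -0.6]
width: 0.406
```

Run:
```python
from h import *
plan([0.56,0.20,0.32],np.radians(3.3))
p=manip.camera_params('wrist')
im=manip.camera('wrist'); cv2.imwrite('pics/w1.png',im)
import pickle; pickle.dump((p,tool()[:2]),open('w1.pkl','wb'))
cv2.imwrite('pics/w1b.png',cv2.resize(im,(800,600),interpolation=cv2.INTER_CUBIC))
print(manip.get_obs()['joint_pos'].round(3))
```

```text
t 2.65 p [0.5599 0.2006 0.3202] travel now-axes cm [-0.06  0.01  0.02] goal-axes cm [-0.06  0.01  0.02] rot [-0.0003  0.0002  0.004 ] F [-0.14 -0.09 -0.6 ] w 0.406
[-0.514  0.674  0.255  1.247 -0.167  1.241 -0.197]
```

View pics/w1b.png

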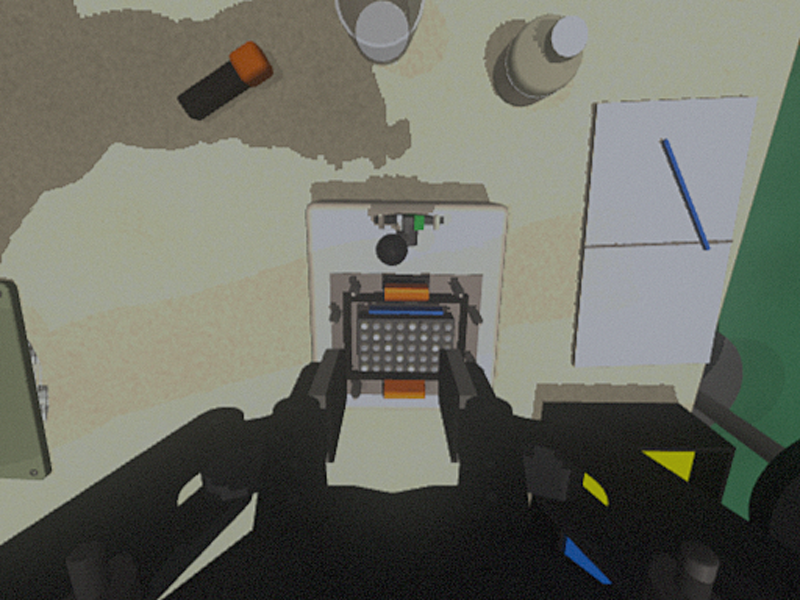

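The wrist picture (800 px version) shows the knob at (392,250) and the green notch at (420,222). The catches are at (406,293) and (405,388), and the tube block is centred near (405,343). Next I'll zoom in and fit the dock.

Run:
```python
from h import *
crop('pics/w1.png',190,122,330,270,4,'pics/w1c.png')
```

```text
(no output)
```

View pics/w1c.png

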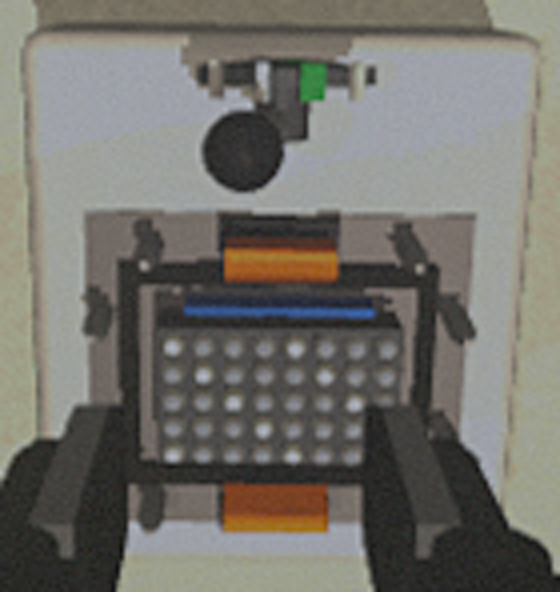

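Run:
```python
from fit import *
import pickle
pw,_=pickle.load(open('w1.pkl','rb'))
S=lambda a:np.array(a)/4+np.array([190,122])
pts=[((-60,45,81),(118,262),1,1),((60,45,81),(440,262),1,1),((-60,-45,81),(120,483),1,1),((0,48,100),(281,0),1,0),((0,-50,100),(275,0),1,0),
((0,130,75),(0,36),0,1),((-95,90,75),(32,130),1,0),((95,90,75),(532,130),1,0)]
X=np.array([p[0] for p in pts])/1e3;U=S([p[1] for p in pts]);M=np.array([p[2:] for p in pts])
def r(d): return ((proj('w',tf(d,X),pw)-U)*M).ravel()
s=least_squares(r,[.579,.12,.06],loss='soft_l1');d=s.x
print(d,(r(d).reshape(-1,2)*4).round(1).tolist())
np.save('dock.npy',d)
im=cv2.imread('pics/w1c.png')
def dr(p,X,f,col):
    q=f(proj('w',tf(d,np.array(X)/1e3),p)); cv2.polylines(im,[np.int32(q)],True,col,1)
f=lambda q:(q-(190,122))*4
dr(pw,[(-60,-45,81),(60,-45,81),(60,45,81),(-60,45,81)],f,(0,0,255))
dr(pw,[(-95,-85,75),(95,-85,75),(95,130,75),(-95,130,75)],f,(0,255,0))
dr(pw,[(-45,-27,105),(45,-27,105),(45,27,105),(-45,27,105)],f,(255,0,255))
for q in(0,.35,.7,1.05):
    k=f(proj('w',tf(d,[[.08*np.sin(q-.525),.1,.075+.08*np.cos(q-.525)]]),pw))[0]
    cv2.circle(im,tuple(np.int32(k)),5,(0,255,255),1)
cv2.imwrite('pics/w1d.png',im)
for n,o,sc,src in(('scene',(225,205),5,'sc_dock'),('side',(210,120),6,'si_dock')):
    im=cv2.imread(f'pics/{src}.png'); f=lambda q:(q-o)*sc
    dr(ps[n],[(-60,-45,81),(60,-45,81),(60,45,81),(-60,45,81)],f,(0,0,255))
    dr(ps[n],[(-95,-85,75),(95,-85,75),(95,130,75),(-95,130,75)],f,(0,255,0))
    dr(ps[n],[(-45,-27,105),(45,-27,105),(45,27,105),(-45,27,105)],f,(255,0,255))
    cv2.imwrite(f'pics/{src}_o.png',im)
```

```text
[0.57880226 0.11967806 0.0490137 ] [[-0.8, 1.0], [0.2, 5.2], [1.6, 0.1], [-0.4, 0.0], [-0.3, 0.0], [0.0, -6.1], [-11.1, 0.0], [8.8, 0.0]]
```

View pics/w1d.png

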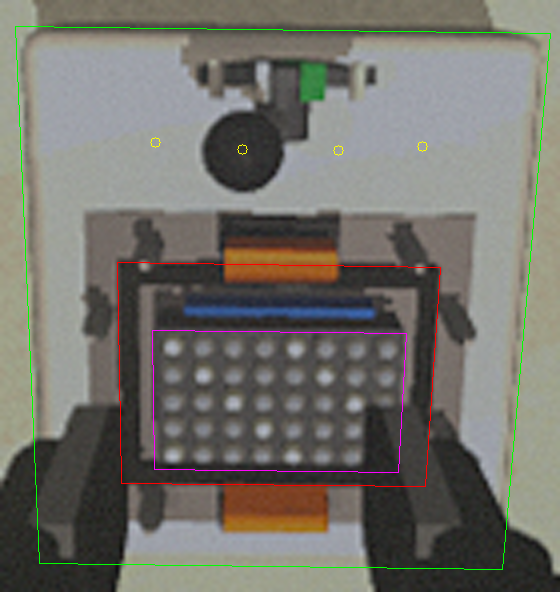

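View pics/sc_dock_o.png

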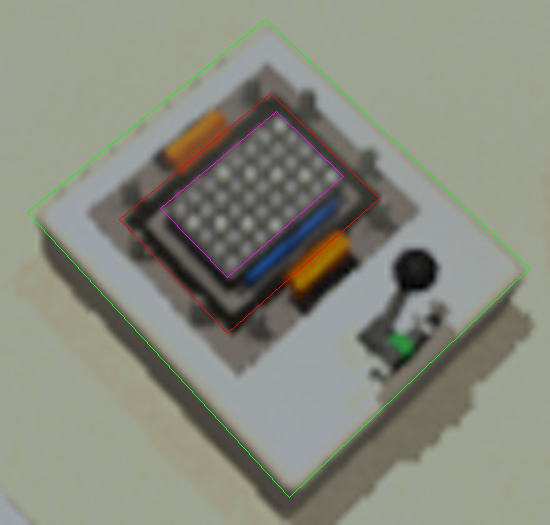

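View pics/si_dock_o.png

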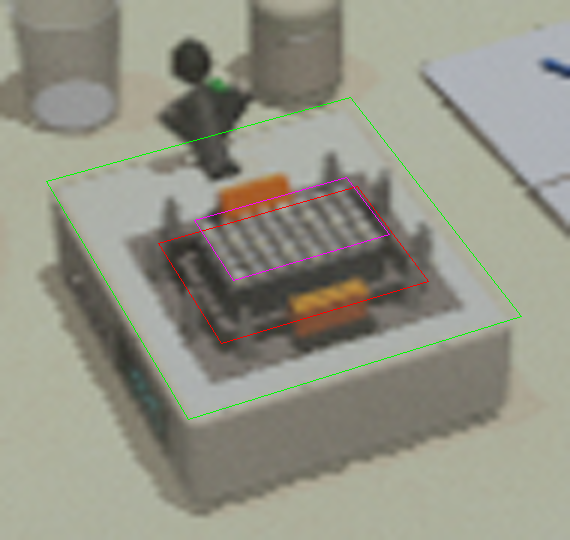

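```bash
cat >> h.py <<'E'
def dk(x,y,d=None):
    d=np.load('dock.npy') if d is None else d
    c,s=np.cos(d[2]),np.sin(d[2]); return np.array([d[0]+c*x-s*y,d[1]+s*x+c*y])
E
python3 - <<'E'
from fit import *
import pickle
pw,_=pickle.load(open('w1.pkl','rb'))
S=lambda a:np.array(a)/4+np.array([190,122])
pts=[((-60,45,81),(118,262),1,1),((60,45,81),(440,262),1,1),((-60,-45,81),(120,483),1,1),((0,48,100),(281,0),1,0),((0,-50,100),(275,0),1,0),((-13.9,100,153.8),(243,151),1,1)]
X=np.array([p[0] for p in pts])/1e3;U=S([p[1] for p in pts]);M=np.array([p[2:] for p in pts])
def r(d): return ((proj('w',tf([d[0],d[1],.059],X),pw)-U)*M).ravel()
d=least_squares(r,[.579,.12]).x
print(d,(r(d).reshape(-1,2)*4).round(1).tolist())
np.save('dock.npy',[*d,.059])
plan([*dk(-.0139,.1),.138],.059)
E
```

```text
[0.57908102 0.12017629] [[-1.2, 1.3], [-0.0, 2.4], [3.5, 0.4], [-0.9, 0.0], [1.9, 0.0], [-2.4, -3.1]]
t 2.7 p [0.56   0.2005 0.3202] travel now-axes cm [ 1.87  0.05 18.22] goal-axes cm [ 1.86  0.05 18.22] rot [-0.0002  0.0001  0.0019] F [ 0.39 -0.3  -0.51] w 0.4
```

Request:
arm_command(
  commands=[
    {"grip": 0.6,"travel": [1.85,0,3],"rotation": [0,0,0]},
    {"grip": 0.6,"travel": [0,0,4],"rotation": [0,0,0]},
    {"grip": 0.6,"travel": [0,0,3],"rotation": [0,0,0]},
    {"grip": 0.6,"travel": [0,0,2],"rotation": [0,0,0]},
    {"grip": 0.6,"travel": [0,0,2],"rotation": [0,0,0]},
    {"grip": 0.6,"travel": [0,0,1.5],"rotation": [0,0,0]},
    {"grip": 0.6,"travel": [0,0,1],"rotation": [0,0,0]},
    {"grip": 0.6,"travel": [0,0,1],"rotation": [0,0,0]},
    {"grip": 0.6,"travel": [0,0,0.7],"rotation": [0,0,0]},
    {"grip": 0.6,"travel": [0,0,0],"rotation": [0,0,0]},
  ],
)

```text
time: 3.95
ee_pos: [0.5588, 0.219, 0.138]
orientation: [-0.0, 0.686, 0.727, -0.0]
wrist_force: [0.3, 0.6, 0.3]
width: 0.398
```

Run:
```python
from h import *
plan([*dk(-.0139,.1),.138],.059)
plan([*dk(.017,.1),.138],.059)
im=manip.camera('wrist'); cv2.imwrite('pics/w2.png',im)
```

```text
t 3.95 p [0.5588 0.219  0.138 ] travel now-axes cm [ 0.01  0.05 -0.  ] goal-axes cm [ 0.01  0.05 -0.  ] rot [-0.0005  0.0003 -0.001 ] F [0.26 0.59 0.34] w 0.398
t 3.95 p [0.5588 0.219  0.138 ] travel now-axes cm [ 0.02  3.14 -0.  ] goal-axes cm [ 0.01  3.14 -0.  ] rot [-0.0005  0.0003 -0.001 ] F [0.26 0.59 0.34] w 0.398
```

View pics/w2.png

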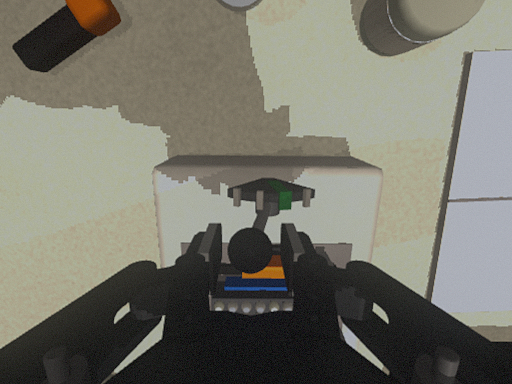

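The knob sits centred between the fingers at (250,250), so I'll push it towards +x.

Request:
arm_command(
  commands=[
    {"grip": 0.6,"travel": [0,0.4,0],"rotation": [0,0,0]},
    {"grip": 0.6,"travel": [0,0.4,0],"rotation": [0,0,0]},
    {"grip": 0.6,"travel": [0,0.3,0],"rotation": [0,0,0]},
    {"grip": 0.6,"travel": [0,0.3,0],"rotation": [0,0,0]},
    {"grip": 0.6,"travel": [0,0.3,0],"rotation": [0,0,0]},
    {"grip": 0.6,"travel": [0,0.3,0],"rotation": [0,0,0]},
    {"grip": 0.6,"travel": [0,0.3,0],"rotation": [0,0,0]},
    {"grip": 0.6,"travel": [0,0.3,0],"rotation": [0,0,0]},
    {"grip": 0.6,"travel": [0,0.3,0],"rotation": [0,0,0]},
    {"grip": 0.6,"travel": [0,0,0],"rotation": [0,0,0]},
    {"grip": 0.6,"travel": [0,0,0],"rotation": [0,0,0]},
  ],
)

```text
time: 5.38
ee_pos: [0.5878, 0.2208, 0.1383]
orientation: [-0.0, 0.686, 0.727, -0.0]
wrist_force: [0.6, 0.5, -0.3]
width: 0.401
```

Run:
```python
from h import *
plan([*dk(.0139,.1),.138],.059)
im=manip.camera('wrist'); cv2.imwrite('pics/w3.png',im)
```

```text
t 5.38 p [0.5878 0.2208 0.1383] travel now-axes cm [ 0.01 -0.07  0.03] goal-axes cm [ 0.01 -0.07  0.03] rot [-0.0001  0.0001 -0.0011] F [ 0.56  0.51 -0.28] w 0.401
```

View pics/w3.png

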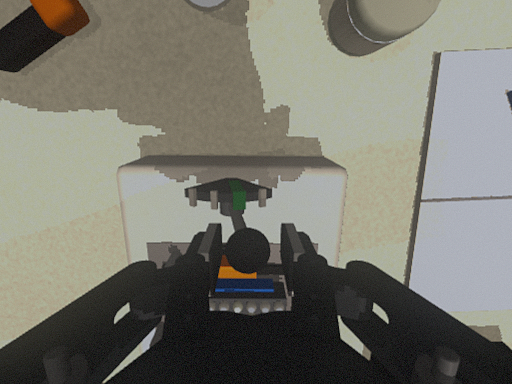

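Run:
```python
from h import *
plan([.51,.12,.32],.059+np.pi/2)
```

```text
t 5.42 p [0.5877 0.2207 0.1383] travel now-axes cm [ -9.61  -8.35 -18.17] goal-axes cm [  8.36  -9.6  -18.17] rot [-2.0000e-04 -1.0000e-04 -1.5719e+00] F [ 0.57 -0.9   0.45] w 0.399
```

Request:
arm_command(
  commands=[
    {"grip": 0.6,"travel": [0,-0.07,-1],"rotation": [0,0,0]},
    {"grip": 0.6,"travel": [0,0,-3],"rotation": [0,0,0]},
    {"grip": 0.6,"travel": [0,0,-5],"rotation": [0,0,0]},
    {"grip": 0.3,"travel": [0,0,-5],"rotation": [0,0,0]},
    {"grip": 0,"travel": [-2,-2,-4.2],"rotation": [0,0,0]},
    {"grip": 0,"travel": [-4,-3,0],"rotation": [0,0,0]},
    {"grip": 0,"travel": [-3.6,-3.3,0],"rotation": [0,0,0]},
    {"grip": 0,"travel": [0,0,0],"rotation": [0,0,-0.1747]},
    {"grip": 0,"travel": [0,0,0],"rotation": [0,0,-0.1747]},
    {"grip": 0,"travel": [0,0,0],"rotation": [0,0,-0.1747]},
    {"grip": 0,"travel": [0,0,0],"rotation": [0,0,-0.1747]},
    {"grip": 0,"travel": [0,0,0],"rotation": [0,0,-0.1747]},
    {"grip": 0,"travel": [0,0,0],"rotation": [0,0,-0.1747]},
    {"grip": 0,"travel": [0,0,0],"rotation": [0,0,-0.1747]},
    {"grip": 0,"travel": [0,0,0],"rotation": [0,0,-0.1747]},
    {"grip": 0,"travel": [0,0,0],"rotation": [0,0,-0.1747]},
    {"grip": 0,"travel": [0,0,0],"rotation": [0,0,0]},
  ],
)

```text
time: 7.55
ee_pos: [0.5098, 0.1198, 0.3208]
orientation: [0.0, -0.029, 1.0, -0.0]
wrist_force: [0.4, -0.8, -1.0]
width: 1.0
```

Run:
```python
from h import *
plan([.51,.12,.32],.059+np.pi/2)
p=manip.camera_params('wrist')
im=manip.camera('wrist'); cv2.imwrite('pics/w4.png',im)
import pickle; pickle.dump((p,tool()[:2]),open('w4.pkl','wb'))
print(manip.get_obs()['joint_pos'].round(3))
```

```text
t 7.55 p [0.5098 0.1198 0.3208] travel now-axes cm [-0.02  0.02  0.08] goal-axes cm [-0.02  0.02  0.08] rot [-0.0001  0.0005 -0.0009] F [ 0.36 -0.76 -0.99] w 1.0
[-0.18   0.536 -0.203  1.507  0.115  1.11   1.22 ]
```

View pics/w4.png

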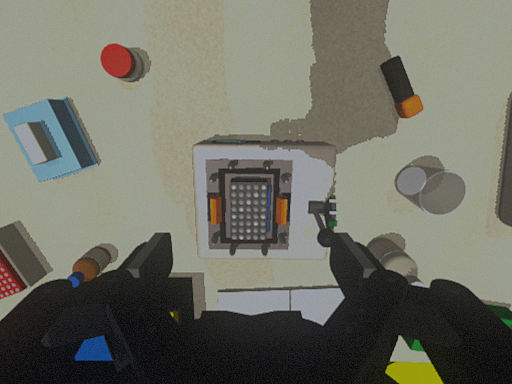

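In this view the block is centred at (248,210), the catches are at (215,211) and (282,211), and the lever is towards +x next to the green mark at (332,222). I'll refine the dock pose from it.

Run:
```python
from fit import *
import pickle
pw,_=pickle.load(open('w4.pkl','rb')); d=np.load('dock.npy')
crop('pics/w4.png',190,135,345,265,5,'pics/w4c.png')
im=cv2.imread('pics/w4c.png');f=lambda q:(q-(190,135))*5
for X,c in(([(-60,-45,81),(60,-45,81),(60,45,81),(-60,45,81)],(0,0,255)),([(-45,-27,105),(45,-27,105),(45,27,105),(-45,27,105)],(255,0,255))):
    cv2.polylines(im,[np.int32(f(proj('w',tf(d,np.array(X)/1e3),pw)))],True,c,1)
for q in(0,.35,.7,1.05):
    k=f(proj('w',tf(d,[[.08*np.sin(q-.525),.1,.075+.08*np.cos(q-.525)]]),pw))[0]
    cv2.circle(im,tuple(np.int32(k)),5,(0,255,255),1)
cv2.imwrite('pics/w4d.png',im)
```

```text
(no output)
```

View pics/w4d.png

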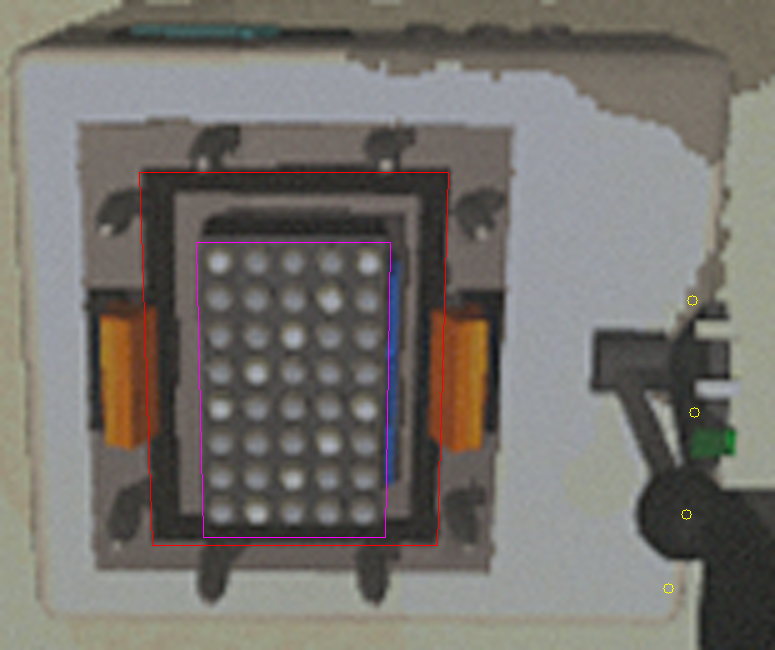

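View pics/w4c.png

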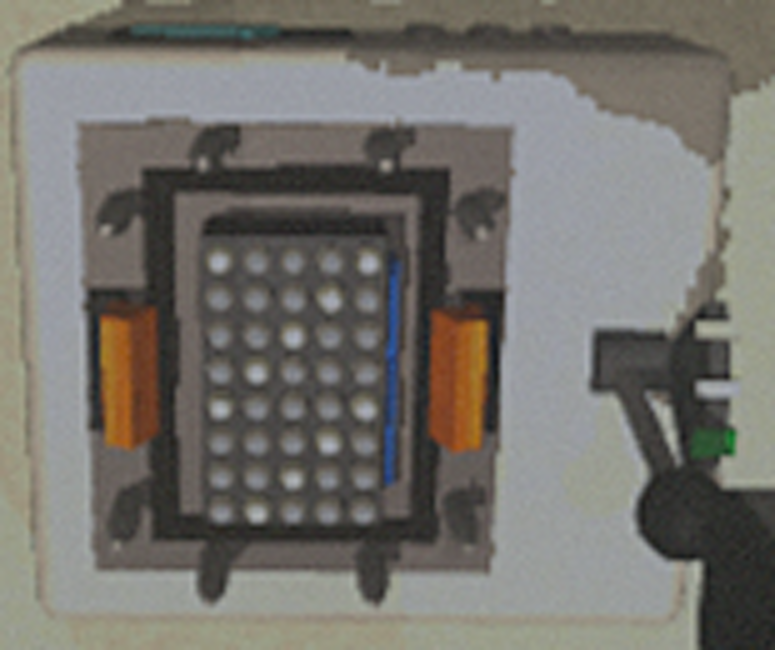

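Run:
```python
from h import *
np.save('dock2.npy',[.5779,.1204,.059])
plan([.436,-.234,.26],.369+np.pi/2)
```

```text
t 7.6 p [0.5098 0.1198 0.3208] travel now-axes cm [  9.32 -34.92   6.07] goal-axes cm [ 19.65 -30.34   6.08] rot [-2.000e-04  4.000e-04 -3.138e-01] F [ 0.37 -0.88 -0.01] w 1.001
```

Request:
arm_command(
  commands=[
    {"grip": 0,"travel": [0.6,-2.5,0],"rotation": [0,0,0]},
    {"grip": 0,"travel": [1.1,-4.2,0],"rotation": [0,0,0]},
    {"grip": 0,"travel": [1.1,-4.2,0],"rotation": [0,0,0]},
    {"grip": 0,"travel": [1.2,-4.3,0],"rotation": [0,0,0]},
    {"grip": 0,"travel": [1.2,-4.3,1],"rotation": [0,0,0]},
    {"grip": 0,"travel": [1.2,-4.3,1],"rotation": [0,0,0]},
    {"grip": 0,"travel": [1.2,-4.3,1],"rotation": [0,0,0]},
    {"grip": 0,"travel": [1.2,-4.3,2],"rotation": [0,0,0]},
    {"grip": 0,"travel": [0.5,-2.5,1],"rotation": [0,0,0]},
    {"grip": 0,"travel": [0,0,0],"rotation": [0,0,-0.157]},
    {"grip": 0,"travel": [0,0,0],"rotation": [0,0,-0.157]},
    {"grip": 0,"travel": [0,0,0],"rotation": [0,0,0]},
  ],
)

```text
time: 9.1
ee_pos: [0.4376, -0.234, 0.2605]
orientation: [-0.0, -0.183, 0.983, -0.0]
wrist_force: [-0.0, -0.2, 0.3]
width: 0.999
```

Run:
```python
from fit import *
import pickle
plan([.436,-.234,.26],.369+np.pi/2)
p=manip.camera_params('wrist')
im=manip.camera('wrist'); cv2.imwrite('pics/w5.png',im)
pickle.dump((p,tool()[:2]),open('w5.pkl','wb'))
d=[.501,-.209,.369]
o=np.int32(proj('w',tf(d,[[0,0,.05]]),p)[0]); x0,y0=max(o[0]-75,0),max(o[1]-60,0); print(x0,y0)
crop('pics/w5.png',x0,y0,x0+150,y0+120,5,'pics/w5c.png')
im=cv2.imread('pics/w5c.png')
for X in([[56,39,40],[56,-39,40],[-56,-39,40],[-56,39,40]],[[30,12,66],[30,-12,66],[-30,-12,66],[-30,12,66]],[[60,45,4],[60,-45,4],[-60,-45,4],[-60,45,4]]):
    cv2.polylines(im,[np.int32((proj('w',tf(d,np.array(X)/1e3),p)-(x0,y0))*5)],True,(0,0,255),1)
cv2.imwrite('pics/w5d.png',im)
```

```text
t 9.1 p [ 0.4376 -0.234   0.2605] travel now-axes cm [0.15 0.06 0.05] goal-axes cm [0.15 0.06 0.05] rot [-0.0002 -0.     -0.    ] F [-0.   -0.24  0.26] w 0.999
176 154
```

View pics/w5d.png

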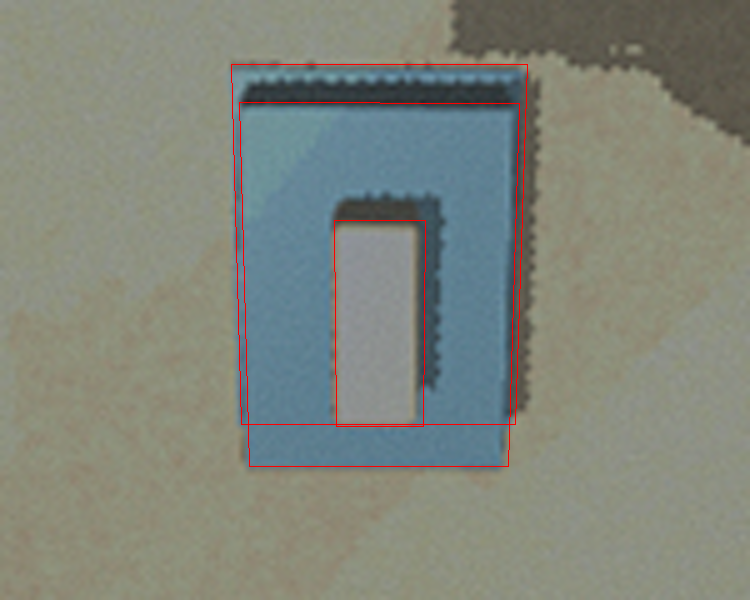

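Run:
```python
from h import *
plan([.5013,-.2098,.12],.366+np.pi/2)
plan([.5013,-.2098,.045],.366+np.pi/2)
```

```text
t 9.15 p [ 0.4376 -0.234   0.2605] travel now-axes cm [-6.81 -0.03 14.05] goal-axes cm [-6.81 -0.02 14.05] rot [-0.0002 -0.0001  0.001 ] F [ 0.66 -0.6   0.05] w 1.002
t 9.15 p [ 0.4376 -0.234   0.2605] travel now-axes cm [-6.810e+00 -2.000e-02  2.155e+01] goal-axes cm [-6.810e+00 -2.000e-02  2.155e+01] rot [-0.0002 -0.0001  0.001 ] F [ 0.66 -0.6   0.05] w 1.002
```

Request:
arm_command(
  commands=[
    {"grip": 0.3,"travel": [-3,0,2],"rotation": [0,0,0]},
    {"grip": 0.3,"travel": [-3.8,0,4],"rotation": [0,0,0]},
    {"grip": 0.3,"travel": [0,0,4],"rotation": [0,0,0]},
    {"grip": 0.3,"travel": [0,0,3],"rotation": [0,0,0]},
    {"grip": 0.3,"travel": [0,0,3],"rotation": [0,0,0]},
    {"grip": 0.3,"travel": [0,0,2],"rotation": [0,0,0]},
    {"grip": 0.3,"travel": [0,0,1.5],"rotation": [0,0,0]},
    {"grip": 0.3,"travel": [0,0,1],"rotation": [0,0,0]},
    {"grip": 0.3,"travel": [0,0,0.6],"rotation": [0,0,0]},
    {"grip": 0.3,"travel": [0,0,0.4],"rotation": [0,0,0]},
    {"grip": 0.3,"travel": [0,0,0],"rotation": [0,0,0]},
  ],
)

```text
time: 10.52
ee_pos: [0.501, -0.2091, 0.0454]
orientation: [-0.0, -0.185, 0.983, -0.0]
wrist_force: [-0.3, -1.1, -0.4]
width: 0.701
```

Run:
```python
from h import *
plan([.5013,-.2098,.045],.366+np.pi/2)
im=manip.camera('wrist'); cv2.imwrite('pics/w6.png',im)
```

```text
t 10.53 p [ 0.501  -0.2091  0.0454] travel now-axes cm [-0.   -0.07  0.04] goal-axes cm [-0.   -0.07  0.04] rot [-0.0001 -0.      0.007 ] F [-0.32 -1.13 -0.44] w 0.701
```

View pics/w6.png

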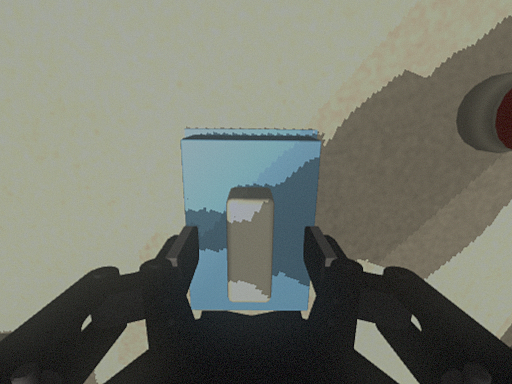

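The handle spans columns 229–272 and is centred between the fingers, so I'll close on it and lift a little.

Request:
arm_command(
  squeeze=80,
  commands=[
    {"grip": 0.6,"travel": [0,-0.05,0],"rotation": [0,0,0]},
    {"grip": 1,"travel": [0,0,0],"rotation": [0,0,0]},
    {"grip": 1,"travel": [0,0,0],"rotation": [0,0,0]},
    {"grip": 1,"travel": [0,0,0],"rotation": [0,0,0]},
    {"grip": 1,"travel": [0,0,0],"rotation": [0,0,0]},
  ],
)

```text
time: 11.2
ee_pos: [0.5013, -0.2097, 0.0458]
orientation: [0.0, -0.186, 0.983, -0.0]
wrist_force: [-1.6, 0.7, 9.3]
width: 0.265
```

Run:
```python
from h import *
plan([.5013,-.2098,.045],.366+np.pi/2)
im=manip.camera('wrist'); cv2.imwrite('pics/w7.png',im)
d=np.load('dock2.npy')
plan([d[0],d[1],.20],.059+np.pi/2)
```

```text
t 11.2 p [ 0.5013 -0.2097  0.0458] travel now-axes cm [ 0.01 -0.01  0.08] goal-axes cm [ 0.01 -0.01  0.08] rot [-0.0005  0.0003  0.0072] F [-1.57  0.75  9.33] w 0.265
t 11.25 p [ 0.5013 -0.2097  0.0458] travel now-axes cm [-19.17  27.93 -15.43] goal-axes cm [ -9.59  32.5  -15.42] rot [-0.0005  0.0004  0.3142] F [-2.23  0.05  9.29] w 0.26
```

View pics/w7.png

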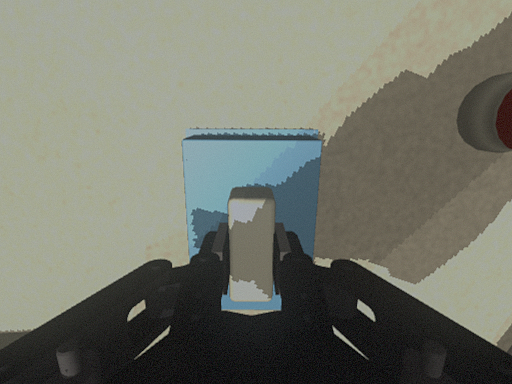

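Request:
arm_command(
  commands=[
    {"grip": 1,"travel": [0,0,-1],"rotation": [0,0,0]},
    {"grip": 1,"travel": [0,0,-2],"rotation": [0,0,0]},
    {"grip": 1,"travel": [0,0,-4],"rotation": [0,0,0]},
    {"grip": 1,"travel": [0,0,-4],"rotation": [0,0,0]},
    {"grip": 1,"travel": [-1,1.5,-4],"rotation": [0,0,0]},
    {"grip": 1,"travel": [-2,3,-2],"rotation": [0,0,0]},
    {"grip": 1,"travel": [-2.5,3.5,0],"rotation": [0,0,0]},
    {"grip": 1,"travel": [-2.5,3.5,0],"rotation": [0,0,0]},
    {"grip": 1,"travel": [-2.5,3.5,0],"rotation": [0,0,0]},
    {"grip": 1,"travel": [-2.5,3.5,0],"rotation": [0,0,0]},
    {"grip": 1,"travel": [-2.5,3.5,0],"rotation": [0,0,0]},
    {"grip": 1,"travel": [-2.2,3.5,0],"rotation": [0,0,0]},
    {"grip": 1,"travel": [-1.5,2.4,0],"rotation": [0,0,0]},
    {"grip": 1,"travel": [0,0,0],"rotation": [0,0,0.105]},
    {"grip": 1,"travel": [0,0,0],"rotation": [0,0,0.105]},
    {"grip": 1,"travel": [0,0,0],"rotation": [0,0,0.104]},
    {"grip": 1,"travel": [0,0,0],"rotation": [0,0,0]},
    {"grip": 1,"travel": [0,0,0],"rotation": [0,0,0]},
  ],
)

```text
time: 13.5
ee_pos: [0.5781, 0.1203, 0.2155]
orientation: [-0.0, -0.031, 1.0, 0.0]
wrist_force: [0.5, -0.3, -1.2]
width: 0.261
```

Run:
```python
from h import *
import pickle
d=np.load('dock2.npy')
plan([d[0],d[1],.20],.059+np.pi/2)
p=manip.camera_params('wrist'); pickle.dump((p,tool()[:2]),open('w8.pkl','wb'))
for n in('wrist','scene','side'):
    im=manip.camera(n); cv2.imwrite(f'pics/{n}8.png',im)
crop('pics/side8.png',190,80,320,210,5,'pics/side8c.png')
crop('pics/scene8.png',205,185,335,310,5,'pics/scene8c.png')
```

```text
t 13.5 p [0.5781 0.1203 0.2155] travel now-axes cm [0.02 0.01 1.55] goal-axes cm [0.02 0.01 1.55] rot [ 0.0001 -0.      0.0029] F [ 0.53 -0.25 -1.17] w 0.261
```

View pics/wrist8.png

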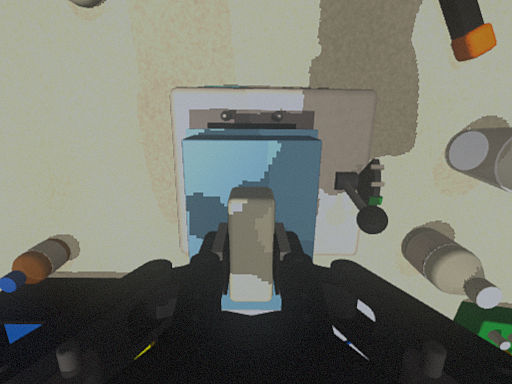

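View pics/side8c.png

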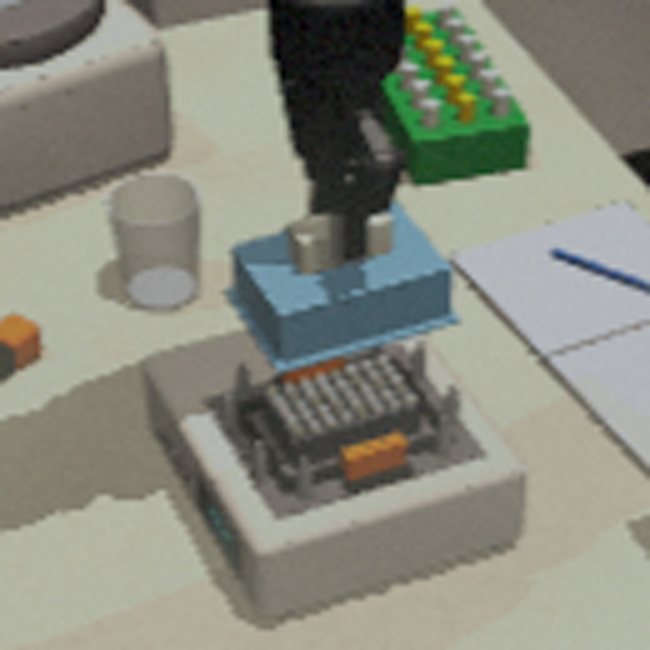

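View pics/scene8c.png

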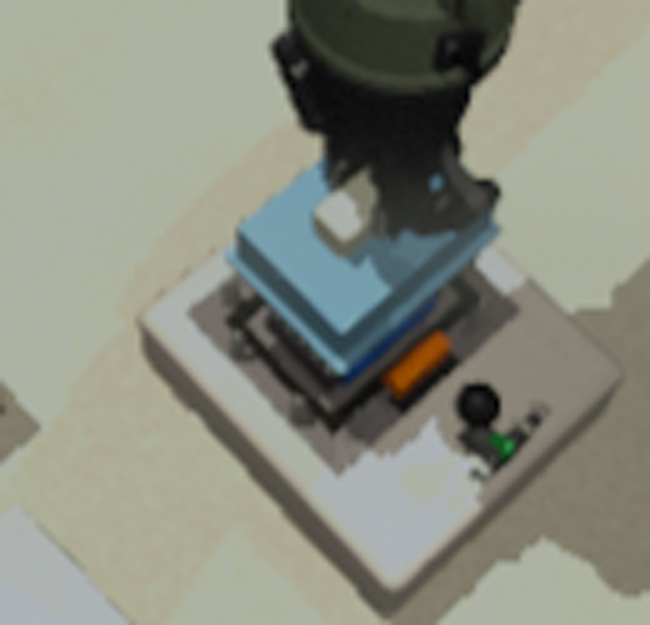

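The cover hangs level over the nest, with its hood corners at (184,139) and (321,138) in the wrist view. Before lowering it I'll check how it sits in the hand.

Run:
```python
from fit import *
import pickle
p,(tp,R)=pickle.load(open('w8.pkl','rb'))
c=[tp[0],tp[1],.059]; z0=tp[2]-.0458; d=np.load('dock2.npy')
im=cv2.resize(cv2.imread('pics/wrist8.png')[80:280,150:400],None,fx=3,fy=3,interpolation=cv2.INTER_CUBIC)
def dr(dd,X,col):
    cv2.polylines(im,[np.int32((proj('w',tf(dd,np.array(X)/1e3),p)-(150,80))*3)],True,col,1)
h=z0*1e3
dr(c,[[56,39,40+h],[56,-39,40+h],[-56,-39,40+h],[-56,39,40+h]],(0,0,255))
dr(c,[[60,45,4+h],[60,-45,4+h],[-60,-45,4+h],[-60,45,4+h]],(0,255,255))
dr(c,[[30,12,66+h],[30,-12,66+h],[-30,-12,66+h],[-30,12,66+h]],(0,0,255))
dr(d,[(-60,-45,81),(60,-45,81),(60,45,81),(-60,45,81)],(0,255,0))
k=proj('w',tf(d,[[.08*np.sin(.175),.1,.075+.08*np.cos(.175)]]),p)[0]; cv2.circle(im,tuple(np.int32((k-(150,80))*3)),4,(0,255,255),1)
cv2.imwrite('pics/w8d.png',im)
```

```text
(no output)
```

View pics/w8d.png

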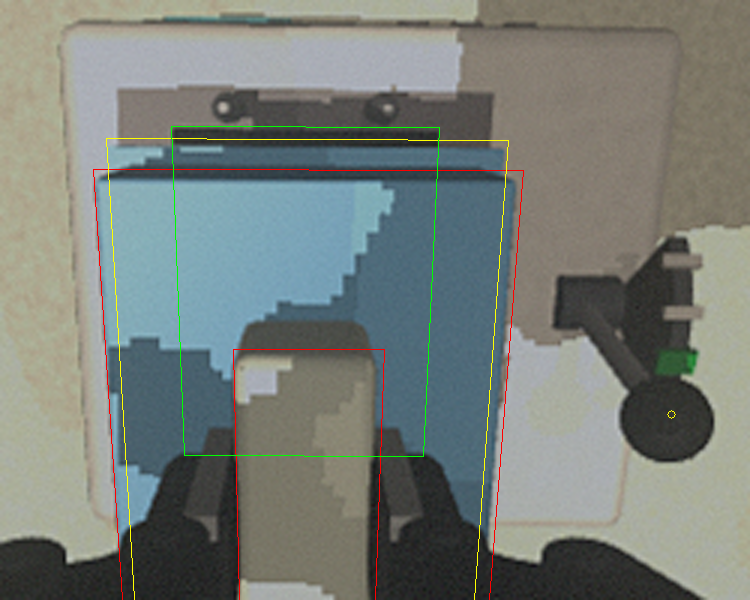

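Request:
arm_command(
  commands=[
    {"grip": 1,"travel": [0,0,2],"rotation": [0,0,0.003]},
    {"grip": 1,"travel": [0,0,2],"rotation": [0,0,0]},
    {"grip": 1,"travel": [0,0,1],"rotation": [0,0,0]},
    {"grip": 1,"travel": [0,0,0.6],"rotation": [0,0,0]},
    {"grip": 1,"travel": [0,0,0.4],"rotation": [0,0,0]},
    {"grip": 1,"travel": [0,0,0.3],"rotation": [0,0,0]},
    {"grip": 1,"travel": [0,0,0.3],"rotation": [0,0,0]},
    {"grip": 1,"travel": [0,0,0.3],"rotation": [0,0,0]},
    {"grip": 1,"travel": [0,0,0],"rotation": [0,0,0]},
  ],
)

```text
time: 14.78
ee_pos: [0.5782, 0.1203, 0.1461]
orientation: [-0.0, -0.028, 1.0, -0.0]
wrist_force: [0.4, -0.0, -1.6]
width: 0.264
```

Run:
```python
from h import *
plan([*np.load('dock2.npy')[:2],.1455],.059+np.pi/2)
im=manip.camera('side'); cv2.imwrite('pics/side9.png',im)
crop('pics/side9.png',190,80,320,210,5,'pics/side9c.png')
```

```text
t 14.78 p [0.5782 0.1203 0.1461] travel now-axes cm [0.02 0.01 0.06] goal-axes cm [0.02 0.01 0.06] rot [-0.0001 -0.0003 -0.0026] F [ 0.44 -0.01 -1.57] w 0.264
```

View pics/side9c.png

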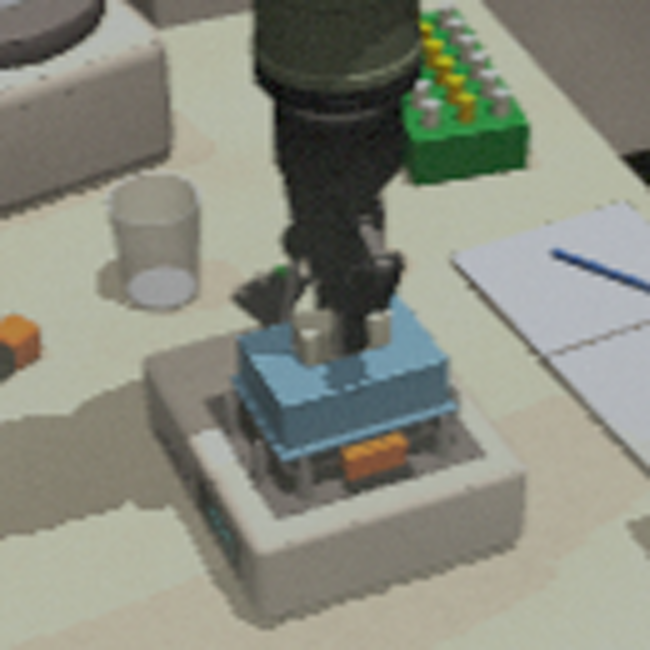

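The cover is between the posts with no side force, so I'll carry on down onto the ramps.

Request:
arm_command(
  squeeze=100,
  commands=[
    {"grip": 1,"travel": [0,0,0.2],"rotation": [0,0,0]},
    {"grip": 1,"travel": [0,0,0.2],"rotation": [0,0,0]},
    {"grip": 1,"travel": [0,0,0.2],"rotation": [0,0,0]},
    {"grip": 1,"travel": [0,0,0.2],"rotation": [0,0,0]},
    {"grip": 1,"travel": [0,0,0.2],"rotation": [0,0,0]},
    {"grip": 1,"travel": [0,0,0],"rotation": [0,0,0]},
  ],
)

```text
time: 15.58
ee_pos: [0.5783, 0.1203, 0.1363]
orientation: [0.0, -0.028, 1.0, -0.0]
wrist_force: [0.0, -0.9, 0.0]
width: 0.257
```

Run:
```python
from h import *
plan([*np.load('dock2.npy')[:2],.1288],.059+np.pi/2)
```

```text
t 15.57 p [0.5783 0.1203 0.1363] travel now-axes cm [0.04 0.01 0.75] goal-axes cm [0.04 0.01 0.75] rot [-0.0001  0.0002 -0.0026] F [ 0.05 -0.92  0.02] w 0.257
```

Request:
arm_command(
  commands=[
    {"grip": 1,"travel": [0,0,0.2],"rotation": [0,0,0]},
    {"grip": 1,"travel": [0,0,0.2],"rotation": [0,0,0]},
    {"grip": 1,"travel": [0,0,0.1],"rotation": [0,0,0]},
    {"grip": 1,"travel": [0,0,0],"rotation": [0,0,0]},
  ],
)

```text
time: 16.08
ee_pos: [0.5785, 0.1203, 0.1316]
orientation: [0.0, -0.028, 1.0, 0.0]
wrist_force: [0.7, -0.6, 7.2]
width: 0.252
```

Request:
arm_command(
  commands=[
    {"grip": 1,"travel": [0,0,0.2],"rotation": [0,0,0]},
    {"grip": 1,"travel": [0,0,0],"rotation": [0,0,0]},
  ],
)

```text
time: 16.32
ee_pos: [0.578, 0.1202, 0.1285]
orientation: [-0.0, -0.028, 1.0, -0.0]
wrist_force: [3.2, -0.6, -11.9]
width: 0.254
```

Request:
arm_command(
  commands=[
    {"grip": 1,"travel": [0,0,0.15],"rotation": [0,0,0]},
    {"grip": 1,"travel": [0,0,0],"rotation": [0,0,0]},
  ],
)

```text
time: 16.58
ee_pos: [0.578, 0.1203, 0.1277]
orientation: [-0.0, -0.028, 1.0, -0.0]
wrist_force: [-0.2, -0.9, -4.6]
width: 0.256
```

Request:
arm_command(
  commands=[
    {"grip": 1,"travel": [0,0,0.15],"rotation": [0,0,0]},
    {"grip": 1,"travel": [0,0,0],"rotation": [0,0,0]},
  ],
)

```text
time: 16.82
ee_pos: [0.5782, 0.1204, 0.1264]
orientation: [0.0, -0.028, 1.0, 0.0]
wrist_force: [-0.8, 0.4, -0.2]
width: 0.259
```

Request:
arm_command(
  commands=[
    {"grip": 1,"travel": [0,0,0.15],"rotation": [0,0,0]},
    {"grip": 1,"travel": [0,0,0],"rotation": [0,0,0]},
  ],
)

```text
time: 17.08
ee_pos: [0.5783, 0.1204, 0.1249]
orientation: [0.0, -0.028, 1.0, 0.0]
wrist_force: [-0.2, -0.6, 4.2]
width: 0.256
```

Request:
arm_command(
  commands=[
    {"grip": 1,"travel": [0,0,0.1],"rotation": [0,0,0]},
    {"grip": 1,"travel": [0,0,0],"rotation": [0,0,0]},
  ],
)

```text
time: 17.32
ee_pos: [0.5783, 0.1204, 0.124]
orientation: [0.0, -0.028, 1.0, 0.0]
wrist_force: [-1.3, -0.3, 5.1]
width: 0.255
```

Run:
```python
from h import *
plan([*np.load('dock2.npy')[:2],.1235],.059+np.pi/2)
for n in('wrist','scene','side'):
    im=manip.camera(n); cv2.imwrite(f'pics/{n}10.png',im)
crop('pics/side10.png',200,100,320,210,6,'pics/side10c.png')
crop('pics/scene10.png',215,195,335,310,5,'pics/scene10c.png')
```

```text
t 17.32 p [0.5783 0.1204 0.124 ] travel now-axes cm [0.04 0.01 0.05] goal-axes cm [0.04 0.01 0.05] rot [ 0.      0.0002 -0.0026] F [-1.29 -0.28  5.13] w 0.255
```

View pics/side10c.png

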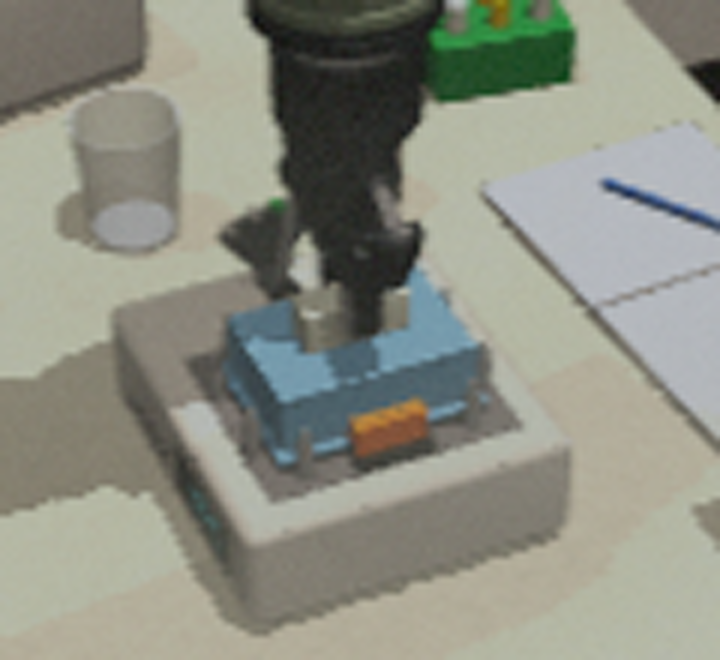

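View pics/scene10c.png

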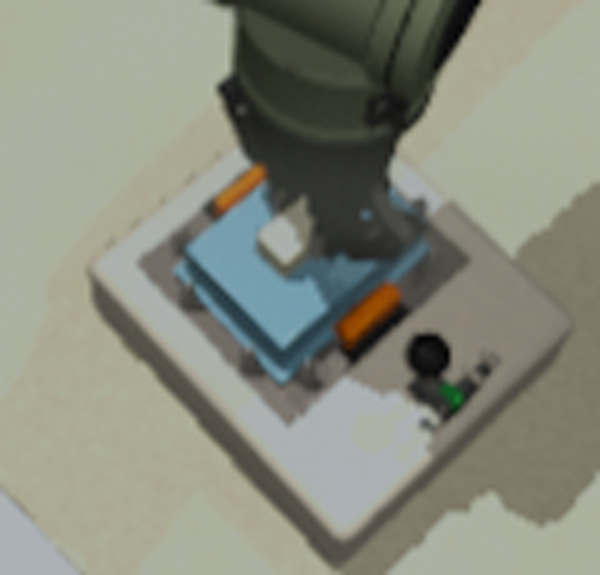

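Both orange catches stand over the rim and the lever is still at green. I'll press harder.

Request:
arm_command(
  commands=[
    {"grip": 1,"travel": [0,0,0.1],"rotation": [0,0,0]},
    {"grip": 1,"travel": [0,0,0],"rotation": [0,0,0]},
  ],
)

```text
time: 17.73
ee_pos: [0.5784, 0.1204, 0.1238]
orientation: [0.001, -0.028, 1.0, 0.0]
wrist_force: [-6.3, -1.3, 22.3]
width: 0.255
```

Request:
arm_command(
  commands=[
    {"grip": 1,"travel": [0,0,0.08],"rotation": [0,0,0]},
    {"grip": 1,"travel": [0,0,0],"rotation": [0,0,0]},
  ],
)

```text
time: 17.98
ee_pos: [0.5785, 0.1204, 0.1237]
orientation: [0.001, -0.028, 1.0, 0.0]
wrist_force: [-9.8, -1.8, 34.4]
width: 0.258
```

Request:
arm_command(
  commands=[
    {"grip": 1,"travel": [0,0,-0.07],"rotation": [0,0,0]},
    {"grip": 1,"travel": [0,0,0],"rotation": [0,0,0]},
    {"grip": 1,"travel": [0,0,0],"rotation": [0,0,0]},
    {"grip": 1,"travel": [0,0,0],"rotation": [0,0,0]},
    {"grip": 1,"travel": [0,0,0],"rotation": [0,0,0]},
    {"grip": 1,"travel": [0,0,0],"rotation": [0,0,0]},
    {"grip": 1,"travel": [0,0,0],"rotation": [0,0,0]},
    {"grip": 1,"travel": [0,0,0],"rotation": [0,0,0]},
  ],
)

```text
time: 18.98
ee_pos: [0.5784, 0.1204, 0.1238]
orientation: [0.001, -0.028, 1.0, 0.0]
wrist_force: [-6.8, -0.8, 22.5]
width: 0.255
```

Run:
```python
from h import *
plan([*np.load('dock2.npy')[:2],.1235],.059+np.pi/2)
for n in('wrist','scene','side'):
    im=manip.camera(n); cv2.imwrite(f'pics/{n}11.png',im)
a=cv2.imread('pics/side11.png')[120:210,210:310];b=cv2.imread('pics/scene11.png')[200:290,240:340]
cv2.imwrite('pics/c11.png',cv2.resize(np.hstack([a,b]),None,fx=4,fy=4,interpolation=cv2.INTER_CUBIC))
plan([*np.load('dock2.npy')[:2],.1235],.059+np.pi/2)
```

```text
t 18.98 p [0.5784 0.1204 0.1238] travel now-axes cm [0.05 0.   0.03] goal-axes cm [0.05 0.   0.03] rot [ 0.0001  0.0011 -0.0026] F [-6.78 -0.83 22.46] w 0.255
t 19.12 p [0.5784 0.1204 0.1238] travel now-axes cm [0.05 0.01 0.03] goal-axes cm [0.05 0.01 0.03] rot [ 0.0001  0.0011 -0.0027] F [-6.23 -2.22 22.57] w 0.253
```

View pics/c11.png

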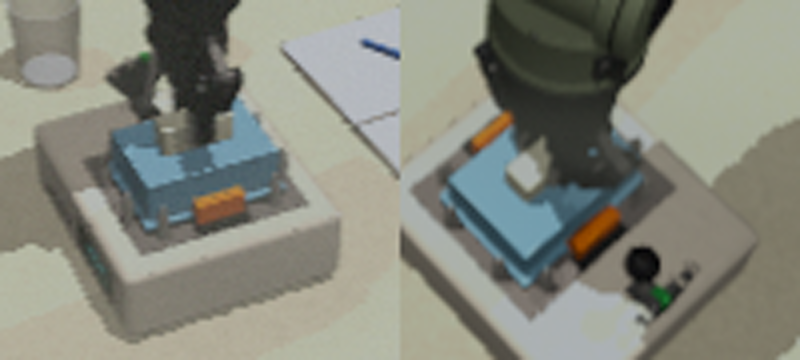

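View pics/wrist11.png

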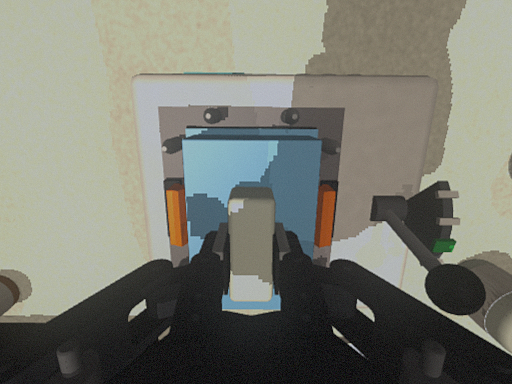

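View pics/scene11.png

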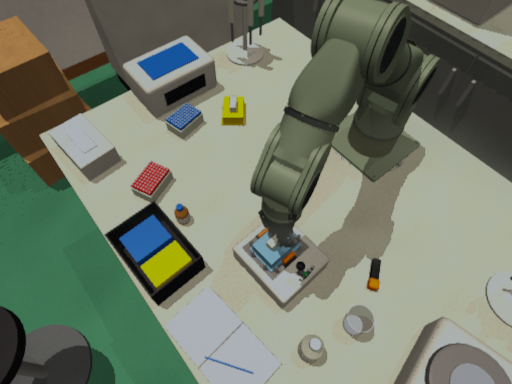

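Both catches (the wrist view's orange bars at (176,215) and (326,215)) grip the rim symmetrically, and the bystanders haven't moved. I'll check the lever numerically, then sign off.

Run:
```python
from fit import *
d=np.load('dock2.npy')
for n in('wrist','scene'):
    print(n,[proj(n,tf(d,[[.08*np.sin(q-.525),.1,.075+.08*np.cos(q-.525)]]))[0].round(0).tolist() for q in(0,.35,.7,1.05)])
```

```text
wrist [[468.0, 174.0], [471.0, 235.0], [458.0, 287.0], [435.0, 318.0]]
scene [[314.0, 254.0], [308.0, 259.0], [300.0, 266.0], [293.0, 274.0]]
```

The wrist view has the knob at (455,290) against (458,287) predicted for q = 0.70, and the scene view has it at (300,266), a match. So the lever is in the green notch.

```bash
python3 -c "
from plant import manip
print(manip.sign_off()); o=manip.get_obs(); print(o['time'],o['wrist_force'],o['ee_pos'])"
```

```text
the job is handed in; nothing more can be done
None
the job is handed in; nothing more can be done
```

I threw the lever one notch into green, then set the blue cover over the tube block and pressed it down until both catches snapped. I handed in at about 19 s, still pressing.

- **Lever:** The knob appears where the green notch (0.70) puts it in both views, within about 4 px in the wrist view and exact in the scene view.
- **Catches:** I judged the snap from the force and the pictures, since nothing reads the catches directly. The upward force reached about 7 N at my last reading before the snap. It then dropped to −12 N while the catches pulled the cover down. In the pictures both catches sit over the rim, evenly on each side.
- **Pressing:** The push rose gently over the gasket's travel, then stiffened sharply once the gasket was fully compressed. At hand-in it was steady at about 22.5 N with the cover still gripped. One step reached 34 N before I backed off.
- **Side force:** About 6–7 N towards the robot (−x) remained in the final push. I left it because the cover is square between the guide posts.
- **Other things on the bench:** In the last scene picture, those in view look to be where they started. The arm hides the sample pot there, but the cover was carried well above it.

The camera views disagreed on the dock's position by 1–2 mm. The cover went between the posts without any noticeable force, so this did not matter.

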